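# Feed dowels from a tray into a grooved feed rail

## Robot

A 7-joint arm with a two-finger parallel gripper is mounted at the origin on a cart in front of the work surface, level with it; the furniture and walls round the work are solid. World frame = base frame: x ahead of the robot, y to its left, z up, the work surface at z = 0. Lengths are in m, angles in rad, forces in N, time in s.
With the tool pointing down it reaches from about 0.425 to 0.95 m from the base axis. Payload 4.7 kg.
Tool frame: the origin (TCP) lies between the finger pads; the fingertips stand 25 mm ahead of it and the grasp point (between the pads) lies 6 mm ahead of it; z points along the fingers, y is the line along which they close (so a half turn about z gives the same grasp; the last joint's range is limited). The gripper opens to 85 mm and grips with 20 to 120 N. Pads are 22 mm wide; open, the fingers measure 114 mm over their backs; the gripper's body (76 mm by 85 mm) begins 54 mm behind the grasp point. The pads swing forward as they close: fully open they stand 13 mm farther back than shut.
Start: joints at [-1.367, 0.469, -0.049, 1.532, 0.024, 1.141, -0.082], TCP at [0.156, 0.657, 0.256] pointing down, gripper open.
Joint ranges: [-2.59, 2.59], [-0.33, 1.99], [-1.39, 1.29], [0.1, 2.45], [-1.04, 4.18], [0.21, 1.99], [-2.66, 2.66]. Speed limits (rad/s): [2.57, 2.57, 3.14, 3.14, 3.14, 3.14, 3.14].

## Interface

Orientations are given as a 3x3 rotation matrix whose columns are the frame's x, y, z axes.
In Python, from rig import * gives the robot as it stands. Calls block until the motion is done:
- movep(position, orientation): joint-space move of the TCP to a pose.
- move_l(position, attitude=None, feed=0.15, until_force=None): straight line of the TCP; attitude=None keeps the orientation; feed is the mean speed in m/s. With until_force (N) it stops when the force on the tool has changed by that much, and returns True; else False.
- move_joints(angles): joint-space move.
- command_gripper(opening, newtons=None): finger opening in m; newtons is the grip in N (None keeps the last); returns when the fingers have stopped.
- sleep(seconds).
- inverse_kinematics(position, orientation): joint angles nearest the present ones, or None.
- sense(): the state.
- camera(name): name is "scene" or "top" or "wrist"; returns (picture, depth): 400x640x3 uint8, red, green, blue; 400x640 float32, m along the optical axis (not along the pixel's ray), 0 where there is no reading.
- camera_params(name): a dict with "K" (3x3 intrinsics, pixels), "position" and "rotation" of the camera in the world; the wrist camera has in their place "tool_from_camera" (4x4, takes a point from camera to tool coordinates, whose origin is the TCP and whose axes are the flange's). Camera axes: x right, y down, z forward; pixel columns grow to the right and rows downward; lengths in m; the calibration is good to about 2 mm. The wrist camera is an equidistant fisheye: a pixel r from the principal point sees the ray r / f radians off the axis. A picture is of the moment at which its call begins: read the wrist's pose just before it. camera_params takes no time and is no camera call.
A pose or a line that the arm cannot do raises Unreachable and nothing moves.
- finish_job(): hands the job in; it is judged then, once.
The state is a dict: "time_s": time; "joint_pos": joint angles; "qd": joint speeds; "joint_efforts": joint torques, N m; "position": TCP position; "tcp_rot": TCP orientation; "wrist_force": force on the tool from outside, world axes, zero at the start; "ft_torque": the same for the moment, N m; "finger_gap": finger opening in m; "gripper_force": force on a finger pad.
Only numpy, scipy, OpenCV 4.12 (cv2) and the standard library are available. Lean on these libraries where they do the work, as an engineer would, in place of code of your own. Each camera call takes 0.05 s, during which the arm holds its last target. There are 200 camera calls.

## Task

Carry the blue tray of dowels by its black bridge handle, set it flat on the landing of the wooden feed rail, snug against the guide rail with its open mouth facing the channel and close to the brass lip, and let go. Then take it by the wooden tail handle and tip it up, with the mouth staying down at the lip, until all three dowels have slid in single file down into the groove. Lower the tray flat onto the landing again and let go; never touch the dowels with the gripper, never tip the tray by the bridge handle, and leave the glue bottle alone.

Things in the scene. Friction and masses are not known exactly. Their poses are not given: they have to be found in the camera images.
- tray: loose blue tray, 220 x 50 mm, walls 30 high, floor 5 thick, 0.36 kg. Origin: centre of underside; +x to the mouth, +z up. Mouth: 32 mm gap in the front end (x = +110) from y = -21 to +11, no sill, beside the straight -y wall; a slanted inner wall narrows the tray to it. The dowels start to slide at a tip of 8 to 14 degrees; 35 to 40 empties it. Pivot for tipping: front lower edge, x = +110, z = 0
- bridge_grip (a point): middle of the tray's black bridge handle, a straight bar 14 x 14 mm in section and 50 mm long, lying across the tray (along the tray's y) over x = -12 mm, its middle 76 mm above the underside; the tray hangs near level from it
- tail_grip (a point): point on the tray's tail handle, a round wooden stick, 18 mm diameter, along the tray's x axis out of its rear end from x = -110 to -179 mm, axis 20 mm above the underside; this point is at x = -150. With the tray on the landing the stick juts past the landing's end, free below down to the bench
- feed_rail: fixed wooden feed rail, 415 x 70 mm. Origin on the bench below the start of the channel; +x down the channel, +z up. Landing: level board, top z = 81 mm, x = -205 to 0, y = -37 to 33. Guide rail: dark fence on the landing's -y side, face at y = -25, upright to z = 96, then leaning outward to z = 113. Brass stop lip beside the groove: x = 0 to 5, y = 14 to 33, 4 mm above the landing
- seat (a point): point on the landing where the tray's origin comes when it is docked: 112 mm before the lip's face (so the tray's front is 2 mm short of the lip) and 1 mm off contact with the guide rail; axes as feed_rail, z = 0 is the landing's top
- groove_mid (a point): middle of the groove's floor, halfway down the channel, which starts 2 mm below the landing and slopes down 19 degrees to a brass end stop at feed_rail x = 195 to 200 mm; groove 28 mm wide (feed_rail y = -18 to +10), flared at its start, cheeks 22 mm high
- dowel_1: smooth round dowel with domed ends, 24 mm diameter, 60 mm long, 30 g, starts lying lengthwise in the tray. Origin: its centre; its x axis is its long axis
- dowel_2: smooth round dowel with domed ends, 24 mm diameter, 60 mm long, 30 g, starts lying lengthwise in the tray. Origin: its centre; its x axis is its long axis
- dowel_3: smooth round dowel with domed ends, 24 mm diameter, 60 mm long, 30 g, starts lying lengthwise in the tray. Origin: its centre; its x axis is its long axis
- glue_bottle: bystander: standing white glue bottle with a blue band, 59 mm diameter, 176 mm high, on the bench behind the low end of the feed rail. Origin: centre of its underside
- bridge: the tray's bridge handle as a part of the tray: black bar on two thin steel posts, 50 mm wide, 83 mm high over the tray's underside. Origin: on the tray's underside plane, at the tray's x = -12 mm
- tail: the tray's tail handle as a part of the tray: the wooden stick with its brass collar. Origin: at the tray's origin
There are look-alikes about, which are no part of the job. Leave any green or pink look-alike of the dowel_1 alone.

How it is judged:
By the outcome, as a careful person would: the job done as asked, in the order asked, and still so for the second after the job is handed in, with the robot touching nothing.
It also fails if it takes over 64 s, if anything falls off the work surface, if the arm or the gripper's body presses on something with over 40 N, if the wrist force passes 120 N, or if a joint passes its speed limit or range.

## Working session

There is one attempt and no reset: what is moved stays moved. The work goes in short steps, each a Python script; the robot and the scene stay as the last script left them, time stands still between calls to the robot, and variables do not carry over. Pictures are saved under pics/ and viewed, at most 10 in all, crops included, and the job is handed in when it is done.

```bash
mkdir -p pics; ls
python3 - <<'E'
from rig import *
import cv2,numpy as np
for n in ("top","scene"):
    p,d=camera(n); cv2.imwrite(f"pics/{n}.png",p[...,::-1]); np.save(f"pics/{n}_d.npy",d)
    c=camera_params(n); print(n,c)
s=sense(); print(s["time_s"],s["position"],s["tcp_rot"],s["finger_gap"])
E
```

```text
pics
top {'K': array([[369.77361947,   0.        , 322.46082301],
       [  0.        , 369.77361947, 199.67291163],
       [  0.        ,   0.        ,   1.        ]]), 'position': array([ 0.28292809, -0.0250829 ,  1.12912455]), 'rotation': array([[-0.01353783, -0.98250115,  0.18576389],
       [-0.99984772,  0.01125536, -0.01333606],
       [ 0.01101185, -0.18591615, -0.98250391]])}
scene {'K': array([[427.00961151,   0.        , 325.88548478],
       [  0.        , 427.00961151, 199.76444146],
       [  0.        ,   0.        ,   1.        ]]), 'position': array([-0.03689348,  0.73300187,  1.11535453]), 'rotation': array([[-0.83413754, -0.39337106,  0.38661838],
       [-0.55132363,  0.61502364, -0.56372704],
       [-0.01602554, -0.68337774, -0.72988907]])}
0.1 [0.1555837  0.65632707 0.25536489] [[-9.73034907e-01  2.30657624e-01 -3.59808373e-04]
 [ 2.30657899e-01  9.73033361e-01 -1.73537631e-03]
 [-5.01722256e-05 -1.77157437e-03 -9.99998430e-01]] 0.08543231776948362
```

View pics/top.png

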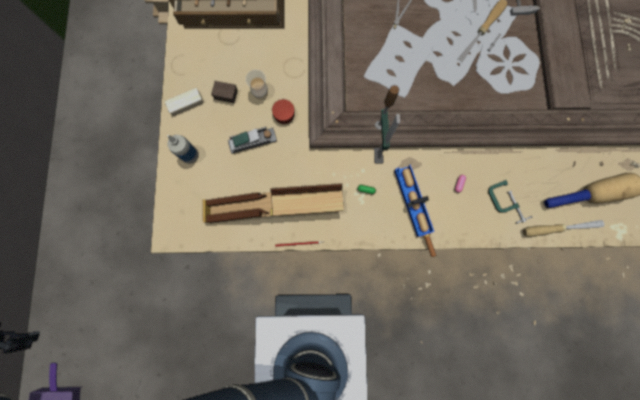

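View pics/scene.png

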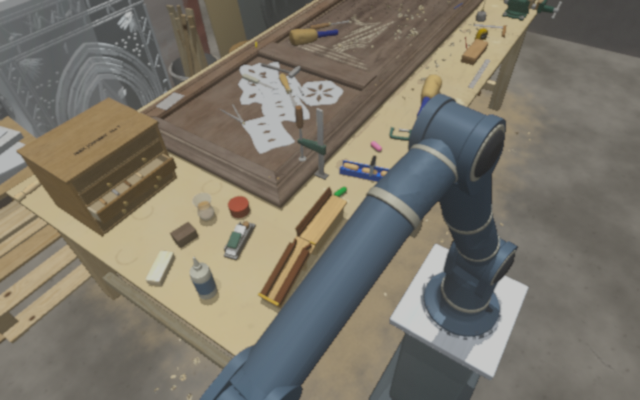

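Run:
```python
import cv2
p=cv2.imread("pics/top.png")
cv2.imwrite("pics/crop1.png",cv2.resize(p[160:260,195:445],None,fx=3.2,fy=3.2,interpolation=cv2.INTER_CUBIC))
cv2.imwrite("pics/crop2.png",cv2.resize(p[155:260,375:445],None,fx=5.7,fy=5.7,interpolation=cv2.INTER_CUBIC))
```

```text
(no output)
```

View pics/crop1.png

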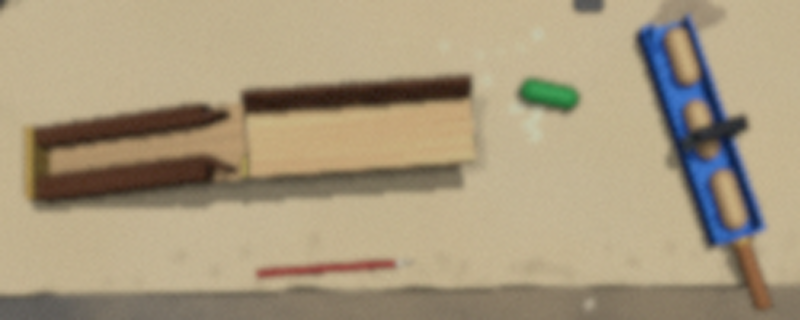

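View pics/crop2.png

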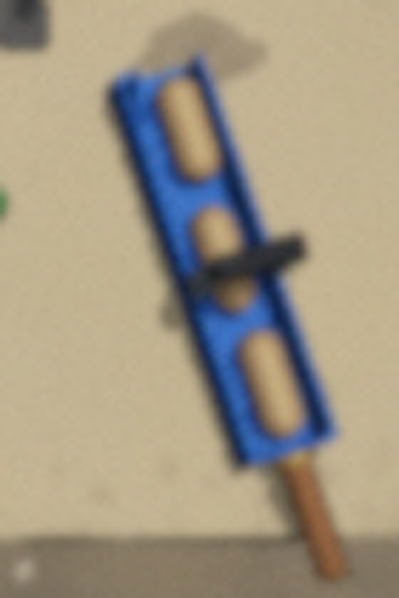

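```bash
cat > h.py <<'E'
import numpy as np, cv2
from rig import *
def unproj(c,uv,z):
    K,R,t=c["K"],c["rotation"],c["position"]
    d=R@np.linalg.inv(K)@np.array([uv[0],uv[1],1.]); return t+d*(z-t[2])/d[2]
def dn(a): # tool down, tool y at world angle a
    y=np.array([np.cos(a),np.sin(a),0]); z=np.array([0,0,-1.]); return np.column_stack([np.cross(y,z),y,z])
def wcam(name):
    s=sense(); p,d=camera("wrist"); c=camera_params("wrist"); T=np.array(c["tool_from_camera"])
    R=np.array(s["tcp_rot"])@T[:3,:3]; t=np.array(s["position"])+np.array(s["tcp_rot"])@T[:3,3]
    np.savez(f"pics/{name}.npz",K=c["K"],R=R,t=t,d=d,p=p); cv2.imwrite(f"pics/{name}.png",p[...,::-1]); return s
def wun(name,uv,z,sc=1,off=(0,0)):
    f=np.load(f"pics/{name}.npz"); K=f["K"]; u=np.array(uv,float)/sc+np.array(off)
    q=np.array([(u[0]-K[0,2])/K[0,0],(u[1]-K[1,2])/K[1,1]]); r=np.linalg.norm(q)
    d=np.r_[q/r*np.sin(r),np.cos(r)] if r>0 else np.array([0,0,1.]); d=f["R"]@d
    return f["t"]+d*(z-f["t"][2])/d[2]
E
python3 - <<'E'
from h import *
c=camera_params("top"); d=np.load("pics/top_d.npy"); np.set_printoptions(precision=4,suppress=True)
def P(n,u,v,s,o,z): 
    uv=(o[0]+u/s,o[1]+v/s); print(n,unproj(c,uv,z))
A=(3.2,(195,160)); B=(5.7,(375,155))
for n,u,v,z in [("landR",473,160,.081),("landL",245,175,.081),("fenceR_in",471,97,.09),("fenceL_in",246,110,.09),("fenceR_top",471,76,.113),("fenceL_top",243,92,.113),("landLfar",244,110,.081),("stopTop",27,128,.03),("stopBot",35,198,.03)]: P(n,u,v,*A,z)
for n,u,v,z in [("barL",193,287,.08),("barR",305,247,.08),("tailroot",297,462,.025),("tailend",335,575,.02),("FL",115,85,.03),("FR",203,60,.03),("RR",335,432,.03),("RL",240,462,.03)]: P(n,u,v,*B,z)
print(camera_params("wrist"))
# IK check
s=sense()
a=np.array([unproj(c,(418.9,201.5),.08)])[0]; print(a)
E
```

```text
landR [ 0.4503 -0.0973  0.081 ]
landL [0.4391 0.1068 0.081 ]
fenceR_in [ 0.5061 -0.0963  0.09  ]
fenceL_in [0.4965 0.1055 0.09  ]
fenceR_top [ 0.5201 -0.0952  0.113 ]
fenceL_top [0.5079 0.1054 0.113 ]
landLfar [0.4984 0.1084 0.081 ]
stopTop [0.4938 0.3187 0.03  ]
stopBot [0.4274 0.3083 0.03  ]
barL [ 0.4617 -0.2885  0.08  ]
barR [ 0.4817 -0.3468  0.08  ]
tailroot [ 0.3773 -0.3518  0.025 ]
tailend [ 0.3185 -0.3692  0.02  ]
FL [ 0.5814 -0.2652  0.03  ]
FR [ 0.5949 -0.3136  0.03  ]
RR [ 0.3923 -0.3713  0.03  ]
RL [ 0.3772 -0.3204  0.03  ]
{'K': array([[309.7069,   0.    , 318.6491],
       [  0.    , 309.7069, 195.5069],
       [  0.    ,   0.    ,   1.    ]]), 'tool_from_camera': array([[-0.    , -0.9579, -0.287 ,  0.0728],
       [ 1.    , -0.0003,  0.0008,  0.0009],
       [-0.0008, -0.287 ,  0.9579, -0.1187],
       [ 0.    ,  0.    ,  0.    ,  1.    ]])}
[ 0.4727 -0.3183  0.08  ]
```

```bash
cat >> h.py <<'E'
def rotax(k,a): return cv2.Rodrigues(np.array(k,float)*a)[0]
np.set_printoptions(precision=4,suppress=True)
E
python3 - <<'E'
from h import *
def show(n,p,R): print(n,inverse_kinematics(p,R))
r=np.radians
for a in (16,196): show(("pick",a),[.475,-.321,.25],dn(r(a))); show(("picklow",a),[.475,-.321,.082],dn(r(a)))
for a in (93.1,273.1): show(("look",a),[.476,-.02,.32],dn(r(a))); show(("place",a),[.478,-.015,.163],dn(r(a)))
ex=np.array([np.cos(r(93.1)),np.sin(r(93.1)),0]); ey=np.array([-ex[1],ex[0],0]); piv=np.array([.472,.1086,.081])-.002*ex
for a in (3.1,183.1):
  for pre in (-30,-15,0):
    for th in (0,20,40):
        g=piv+rotax(ey,r(th))@(-.26*ex+np.array([0,0,.02])); R=rotax(ey,r(th+pre))@dn(r(a)); show((a,pre,th),g-.006*R[:,2],R)
E
```

```text
('pick', 16) [-0.1661  0.4163  0.9195  1.826  -0.3725  1.0837  1.17  ]
('picklow', 16) [-0.0029  0.6163  0.7188  1.9615 -0.5737  0.7771  1.3282]
('pick', 196) [-0.2781  0.5001  1.1189  1.8305 -0.4975  1.1288 -1.8467]
('picklow', 196) [-0.2214  0.8142  1.106   1.9718 -0.9105  0.9667 -1.5123]
('look', 93.1) [-0.6587  0.0767  0.6611  1.9298 -0.0515  1.1516  1.6469]
('place', 93.1) [-0.4921  0.2845  0.5201  2.1104 -0.1972  0.7924  1.7748]
('look', 273.1) [-0.9087  0.0883  0.9413  1.9386 -0.0781  1.152  -1.4542]
('place', 273.1) [-0.8523  0.3995  1.0053  2.1259 -0.4539  0.8465 -1.0887]
(3.1, -30, 0) [-0.2563  0.8261  1.0751  1.9713 -1.0321  1.4586  1.3962]
(3.1, -30, 20) [-0.5126  0.442   1.0291  2.0108 -0.6047  1.0777  0.8851]
(3.1, -30, 40) [-0.7498  0.1644  0.8256  2.0038  0.0624  1.0053  0.0889]
(3.1, -15, 0) [-0.2914  0.6031  0.8817  2.0349 -0.8052  1.0391  1.1263]
(3.1, -15, 20) [-0.5896  0.331   0.8892  2.0579 -0.2293  0.8553  0.4722]
(3.1, -15, 40) [-0.8311  0.1826  0.7531  2.036   0.3686  1.0176 -0.2338]
(3.1, 0, 0) [-0.5342  0.6066  1.029   2.1018 -0.7176  0.8372  0.9873]
(3.1, 0, 20) [-0.6772  0.3095  0.7991  2.1018  0.1791  0.7764  0.0207]
(3.1, 0, 40) [-0.8991  0.2532  0.7053  2.0675  0.6056  1.0806 -0.4929]
(183.1, -30, 0) [-0.1722  0.7283  0.913   1.9674 -0.9525  1.3469 -1.8286]
(183.1, -30, 20) [-0.5633  0.4869  1.1193  2.0127 -0.6579  1.1116 -2.1981]
(183.1, -30, 40) None
(183.1, -15, 0) [-0.4164  0.7321  1.1097  2.0403 -0.9445  1.1732 -1.8751]
(183.1, -15, 20) [-0.7419  0.4244  1.1271  2.0633 -0.391   0.8896 -2.4973]
(183.1, -15, 40) [ 0.7843  0.3706 -1.1704  1.959   0.7845  1.3078  2.4887]
(183.1, 0, 0) [-0.5778  0.6584  1.1119  2.1035 -0.7898  0.8826 -2.083 ]
(183.1, 0, 20) [ 0.8966  0.5047 -1.1716  2.0235  0.8929  1.1808  2.479 ]
(183.1, 0, 40) [-0.3303  0.2182  0.0288  2.0387  0.7266  1.1965  2.5096]
```

Run:
```python
from h import *
r=np.radians
movep([.486,0.05,.33],dn(r(93.1))); wcam("wr")
movep([.475,-.321,.25],dn(r(16))); s=wcam("wt"); print(s["time_s"],s["position"])
for n in("wr","wt"):print(np.load(f"pics/{n}.npz")["t"])
```

```text
4.0333 [ 0.4762 -0.3193  0.2499]
[0.4136 0.0478 0.4486]
[ 0.456  -0.2487  0.3687]
```

View pics/wr.png

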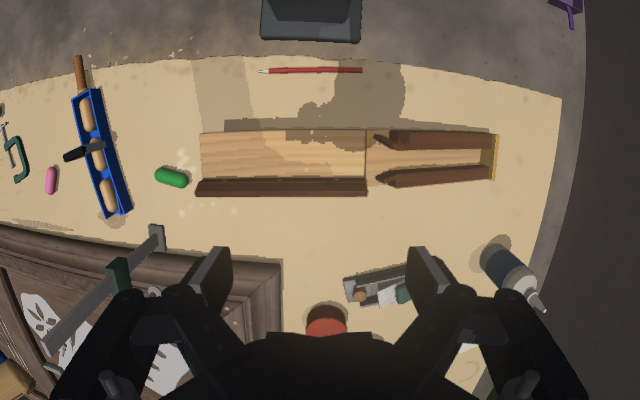

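View pics/wt.png

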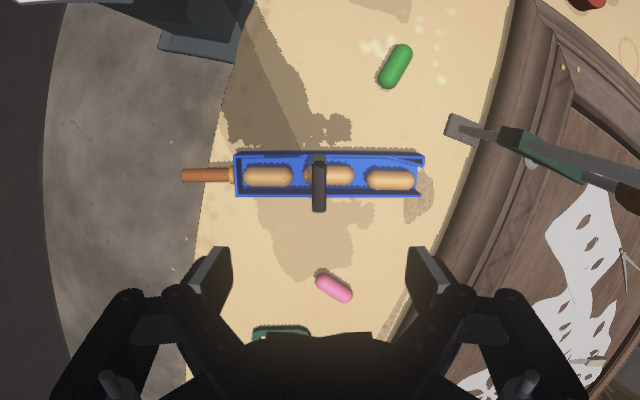

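```bash
cat >> h.py <<'E'
def cloud(name):
    f=np.load(f"pics/{name}.npz"); K,d=f["K"],f["d"]; v,u=np.mgrid[:400,:640]
    x=(u-K[0,2])/K[0,0]; y=(v-K[1,2])/K[1,1]; r=np.hypot(x,y)+1e-9
    ray=np.dstack([x/r*np.tan(r),y/r*np.tan(r),np.ones_like(r)])*d[...,None]
    return ray@f["R"].T+f["t"], (d>0)&(r<1.2)
def rect(P,m):
    q=P[m][:,:2]; return len(q),cv2.boxPoints(cv2.minAreaRect((q*1000).astype(np.float32)))
E
python3 - <<'E'
from h import *
P,m=cloud("wr"); z=P[...,2]; v,u=np.mgrid[:400,:640]
b=m&(u>185)&(u<510)&(v>120)&(v<205)
for lo,hi in((.07,.09),(.105,.122)): 
    k=(b&(abs(z-(lo+hi)/2)<(hi-lo)/2)).astype(np.uint8); k=cv2.morphologyEx(k,cv2.MORPH_OPEN,np.ones((3,3)))>0; print(lo,rect(P,k),np.median(z[k]))
for n,uv,h in[("nearL",(202,132),.081),("nearR",(365,130),.081),("lipend",(366,179),.081),("fenceR bottom",(365,179),.081),("fenceL bottom",(200,178),.081),("fence topL",(196,196),.113),("fence topR",(367,196),.113),("groove stop near",(497,133),.03),("groove stop far",(494,180),.03)]: print(n,wun("wr",uv,h)*1000)
print("green dowel",wun("wr",(171,178),.012))
P,m=cloud("wt"); z=P[...,2]
b=m&(u>225)&(u<435)&(v>140)&(v<220)
for lo,hi in((.024,.036),(.07,.092)):
    k=b&(z>lo)&(z<hi); print(lo,rect(P,k),np.median(z[k]))
for n,uv,h in[("bar far",(319,160),.083),("bar near",(320,212),.083),("bl",(313,186),.083),("br",(326,186),.083),("RL",(235,153),.03),("RR",(235,196),.03),("FL",(424,157),.03),("FR",(419,196),.03),("tail end",(182,175),.02),("tail root",(232,175),.02)]: print(n,wun("wt",uv,h)*1000)
# zoom for one view
a=cv2.imread("pics/wr.png")[115:205,185:505]; c=cv2.imread("pics/wt.png")[140:225,175:435]
a=cv2.resize(a,None,fx=2.5,fy=2.5,interpolation=cv2.INTER_CUBIC); c=cv2.resize(c,None,fx=3,fy=3,interpolation=cv2.INTER_CUBIC)
o=np.zeros((490,800,3),np.uint8); o[:225,:800]=a; o[230:485,:780]=c; cv2.imwrite("pics/zoom.png",o)
E
```

```text
0.07 (10594, array([[432.7553, 204.132 ],
       [447.7711, -99.2995],
       [518.2759, -95.8105],
       [503.2601, 207.6211]], dtype=float32)) 0.08198499385867392
0.105 (1892, array([[500.2043, 108.3533],
       [511.5292, -94.7064],
       [523.8276, -94.0205],
       [512.5028, 109.0392]], dtype=float32)) 0.11214638355815404
nearL [449.4951 -94.8139  81.    ]
nearR [439.1691 104.6886  81.    ]
lipend [499.1118 111.1124  81.    ]
fenceR bottom [499.1881 109.8659  81.    ]
fenceL bottom [508.5701 -99.0173  81.    ]
fence topL [522.6927 -92.6723 113.    ]
fence topR [511.4651 108.6982 113.    ]
groove stop near [425.2438 318.8567  30.    ]
groove stop far [498.3685 326.6798  30.    ]
green dowel [ 0.5284 -0.1773  0.012 ]
0.024 (3912, array([[ 366.9279, -328.1214],
       [ 380.9725, -376.2727],
       [ 601.7258, -311.8841],
       [ 587.6811, -263.7327]], dtype=float32)) 0.029276880585236587
0.07 (723, array([[ 464.966 , -300.2973],
       [ 478.8132, -348.4157],
       [ 491.0654, -344.8899],
       [ 477.2182, -296.7715]], dtype=float32)) 0.08369611367450247
bar far [ 470.9177 -296.6765   83.    ]
bar near [ 486.2272 -345.8146   83.    ]
bl [ 472.4442 -322.4259   83.    ]
br [ 484.3563 -318.9715   83.    ]
RL [ 380.088  -323.3219   30.    ]
RR [ 390.9756 -372.9134   30.    ]
FL [ 588.2194 -267.0219   30.    ]
FR [ 599.0327 -312.6146   30.    ]
tail end [ 316.5499 -369.5121   20.    ]
tail root [ 380.0568 -352.1883   20.    ]
```

View pics/zoom.png

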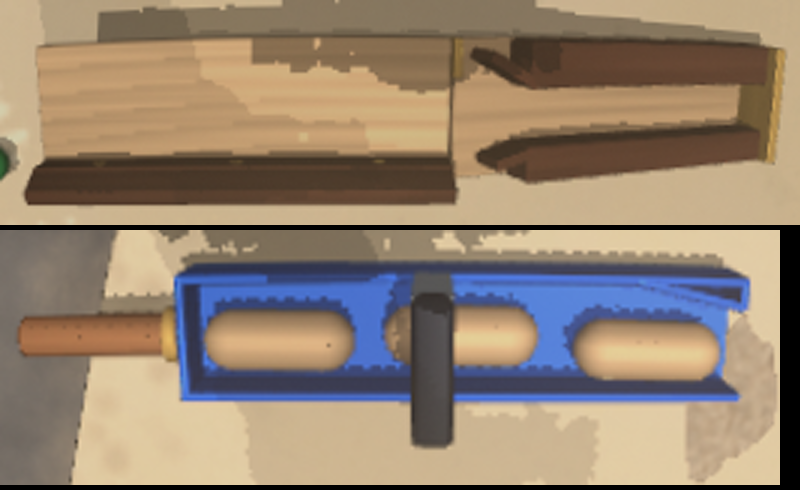

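```bash
cat >> h.py <<'E'
A=np.radians(93.0); EX=np.array([np.cos(A),np.sin(A),0]); EY=np.array([-EX[1],EX[0],0]); EZ=np.array([0,0,1.])
O=.0825*EX-.4768*EY
def rail(x,y,z): return O+x*EX+y*EY+z*EZ
E
python3 - <<'E'
from h import *
r=np.radians; R=dn(r(16.2)); print(O)
p=np.array([.478,-.3223,.25])
move_l(p,R,feed=.1)
print("hit",move_l([*p[:2],.082],feed=.12,until_force=8), sense()["position"])
s0=sense(); print(s0["wrist_force"])
command_gripper(.0,70); s=sense(); print(s["finger_gap"],s["gripper_force"])
move_l([*p[:2],.10],feed=.05); s=sense(); print("lift",s["wrist_force"]-s0["wrist_force"],s["ft_torque"],s["finger_gap"])
move_l([*p[:2],.26],feed=.1)
s=wcam("hold"); print(s["time_s"],s["finger_gap"],s["wrist_force"],s["ft_torque"])
E
```

```text
[0.4718 0.1073 0.    ]
hit False [ 0.4784 -0.3226  0.0827]
[ 0.5455  1.2456 -0.1018]
0.012655614306598117 68.97609114646912
lift [-0.8118 -0.1775 -3.5321] [ 0.0366  0.0074 -0.0378] 0.012642409570853693
8.8 0.012152270087032877 [ 0.2733 -0.6732 -3.7791] [ 0.0145  0.0416 -0.0351]
```

Run:
```python
from h import *
P,m=cloud("hold"); s=sense(); T=s["tcp_rot"]; p=s["position"]
Q=(P-p)@T; # tool coords: y=tray x(+), z down
# tray plane: -> relative to bar: X=Qy, Y, Z up = -Qz
X,Y,Z=Q[...,1],Q[...,0],-Q[...,2]
print(T)
img=np.load("pics/hold.npz")["p"].astype(int); blue=(img[...,2]>img[...,0]+40)&m&(abs(X)<.16)&(abs(Y)<.05)&(Z<-.02)&(Z>-.1)
wall=blue&(Z>-.063)&(Z<-.038)
for a,b in((-.11,-.07),(-.05,-.02),(.02,.05),(.09,.12)):
    k=blue&(X>a)&(X<b); print(a,k.sum(),np.percentile(Z[k],[10,50,90,97]) if k.any() else 0, np.median(Y[k]))
print(X[blue].min(),X[blue].max())
o=cv2.imread("pics/hold.png")[100:320,150:470]; cv2.imwrite("pics/holdc.png",cv2.resize(o,None,fx=2.2,fy=2.2))
```

```text
[[-0.2788  0.9603 -0.0011]
 [ 0.9603  0.2788  0.0004]
 [ 0.0007 -0.001  -1.    ]]
-0.11 2535 [-0.076  -0.0595 -0.0514 -0.0508] 0.005538893089083414
-0.05 2255 [-0.0768 -0.0753 -0.0515 -0.0509] -0.0012353861760072747
0.02 1814 [-0.0766 -0.0716 -0.0512 -0.0507] 0.0002245771439606303
0.09 1509 [-0.0763 -0.0556 -0.0509 -0.0504] 0.006322585802323901
-0.09739598418750285 0.12351434183888056
```

View pics/holdc.png

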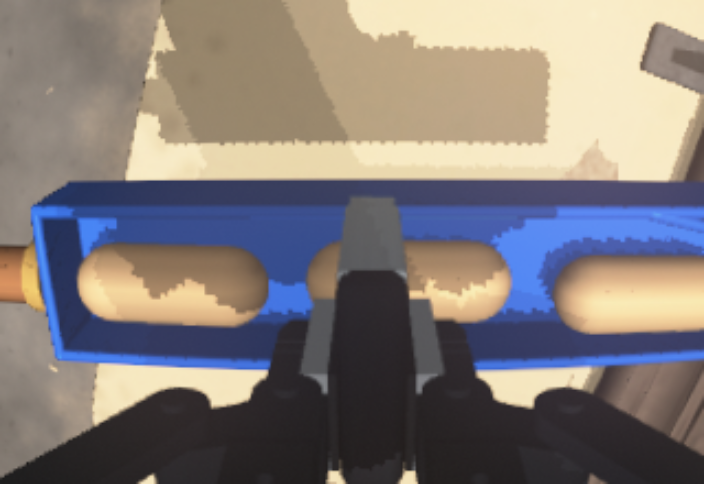

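Run:
```python
from h import *
R=dn(A); f=lambda: (sense()["position"]-O)@np.column_stack([EX,EY,EZ])*1000
move_l(rail(-.127,.003,.26),R,feed=.13)
move_l(rail(-.127,.003,.175),feed=.1)
print("down",move_l(rail(-.127,.003,.155),feed=.02,until_force=5)); q=f(); print(q, sense()["wrist_force"])
z=q[2]/1000+.002
move_l(rail(q[0]/1000,q[1]/1000,z),feed=.02)
print("fence",move_l(rail(q[0]/1000,q[1]/1000-.008,z),feed=.015,until_force=4)); a=f(); print(a)
y=a[1]/1000+.001
move_l(rail(q[0]/1000,y,z),feed=.02)
print("lip",move_l(rail(q[0]/1000+.01,y,z),feed=.015,until_force=4)); b=f(); print(b,sense()["time_s"],sense()["wrist_force"])
```

```text
down True
[-126.9287    3.0504  163.1779] [-0.755  -0.0559  4.2716]
fence True
[-126.8429    1.6705  163.7644]
lip True
[-123.2744    3.1855  164.607 ] 14.3167 [-0.0769 -1.9326 -4.4618]
```

Run:
```python
from h import *
f=lambda: (sense()["position"]-O)@np.column_stack([EX,EY,EZ])*1000
z=.1652; x=-.1253
move_l(rail(x,.003,z),feed=.02); sleep(.2); f0=sense()["wrist_force"]
print("fence",move_l(rail(x,-.006,z),feed=.012,until_force=5)); a=f(); print(a,(sense()["wrist_force"]-f0)@np.column_stack([EX,EY,EZ]))
y=a[1]/1000+.0005
move_l(rail(x,y,z),feed=.02)
print("down",move_l(rail(x,y,.158),feed=.015,until_force=4)); print(f(),sense()["wrist_force"])
s=wcam("dock"); P,m=cloud("dock"); q=(P-O)@np.column_stack([EX,EY,EZ]); img=np.load("pics/dock.npz")["p"].astype(int)
blue=(img[...,2]>img[...,0]+40)&m&(q[...,2]>.105)&(q[...,2]<.118)
for lo,hi in((-.21,-.17),(-.17,-.13),(-.1,-.06),(-.06,-.01)):
    k=blue&(q[...,0]>lo)&(q[...,0]<hi); print(lo,k.sum(),np.percentile(q[k][:,1],[1,99]),np.median(q[k][:,2]))
print(np.percentile(q[blue][:,0],[.5,99.5]))
```

```text
fence True
[-125.1907    1.0023  163.9039] [ 0.717   0.3911 -0.4085]
down True
[-125.3165    1.6785  163.5768] [-1.003   1.1638  4.3634]
-0.21 1042 [-0.0234  0.0261] 0.11159165333830796
-0.17 864 [-0.0231  0.0261] 0.1117812622559669
-0.1 1146 [-0.0238  0.0263] 0.11162555879276888
-0.06 1213 [-0.024   0.0261] 0.1121862656698574
[-0.2215 -0.0044]
```

Run:
```python
from h import *
s=sense(); p=s["position"]
command_gripper(.085); s=sense(); print(s["finger_gap"],s["position"])
move_l([p[0],p[1],.24],feed=.12)
move_l(rail(-.23,.001,.26),feed=.2)
s=wcam("tl"); P,m=cloud("tl"); q=(P-O)@np.column_stack([EX,EY,EZ]); img=np.load("pics/tl.npz")["p"].astype(int)
blue=(img[...,2]>img[...,0]+40)&m&(q[...,2]>.105)&(q[...,2]<.118)
for lo,hi in((-.21,-.17),(-.17,-.13),(-.1,-.06),(-.06,-.01)):
    k=blue&(q[...,0]>lo)&(q[...,0]<hi); print(lo,k.sum(),np.percentile(q[k][:,1],[1,99]),np.median(q[k][:,2]))
print(np.percentile(q[blue][:,0],[.5,99.5]))
k=m&(q[...,0]<-.235)&(q[...,0]>-.32)&(abs(q[...,1])<.03)&(q[...,2]>.09)&(q[...,2]<.125)
print(k.sum(),np.percentile(q[k],[1,50,99],axis=0),s["time_s"])
cv2.imwrite("pics/tlc.png",cv2.imread("pics/tl.png"))
```

```text
0.08536155541846846 [ 0.4755 -0.0178  0.1625]
-0.21 367 [-0.0234  0.026 ] 0.11191748670989254
-0.17 326 [-0.0235  0.0259] 0.11201960709464417
-0.1 231 [-0.0229  0.0262] 0.11191749254870204
-0.06 353 [-0.0232  0.0262] 0.112092703768155
[-0.2217 -0.0044]
1192 [[-0.2897 -0.0069  0.1024]
 [-0.2621  0.0032  0.1094]
 [-0.2358  0.0103  0.1121]] 18.0167
```

View pics/tlc.png

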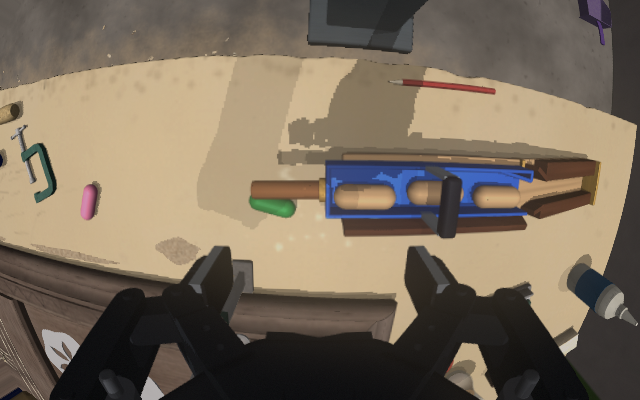

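```bash
cat >> h.py <<'E'
PIV=rail(-.0033,.0016,.0815); PRE=np.radians(-15)
def tip(th,dz=0,back=0):
    t=np.radians(th); R=rotax(EY,t+PRE)@dn(A-np.pi/2)
    g=PIV+rotax(EY,t)@(-.26*EX+.02*EZ); return g+dz*EZ-(.006+back)*R[:,2],R
E
python3 - <<'E'
from h import *
p,R=tip(0,back=.10)
q=inverse_kinematics(p,R); print(q,sense()["joint_pos"])
movep(p,R); print(sense()["time_s"],sense()["joint_pos"])
for t in range(0,41,8): print(t,inverse_kinematics(*tip(t)))
f0=sense()["wrist_force"]
print("hit",move_l(tip(0)[0],feed=.1,until_force=8)); s=sense(); print(s["position"]-tip(0)[0],s["wrist_force"]-f0)
E
```

```text
[-0.3152  0.4759  0.9687  1.9343 -0.6403  1.1942  1.0067] [-0.4583  0.2141  0.7243  1.9588 -0.1527  1.0513  1.962 ]
18.975 [-0.3164  0.4757  0.967   1.9345 -0.6399  1.1942  1.0076]
0 [-0.273   0.5915  0.8609  2.0362 -0.7902  1.0291  1.1166]
8 [-0.4441  0.5151  0.9684  2.0531 -0.6566  0.9599  0.9578]
16 [-0.6444  0.4553  1.0895  2.0637 -0.4955  0.9097  0.7694]
24 [-0.8571  0.4122  1.2061  2.0671 -0.3077  0.8851  0.552 ]
32 [-1.0138  0.3305  1.2054  2.0619 -0.0234  0.8926  0.2289]
40 [-1.1095  0.2569  1.1237  2.0491  0.2486  0.971  -0.0893]
hit False
[ 0.0004 -0.0005  0.0005] [ 0.4534 -0.9116 -1.2642]
```

Grip the tail and tip slowly.

Run:
```python
from h import *
f0=sense()["wrist_force"]
command_gripper(0,70); s=sense(); print("gap",s["finger_gap"],s["wrist_force"]-f0)
B=np.column_stack([EX,EY,EZ])
for t in (4,8,12,16,20,24,28,32,36,39):
    move_l(*tip(t,dz=.0005),feed=.045); s=sense(); w=(s["wrist_force"]-f0)@B; print(t,w,round(s["time_s"],2),round(s["finger_gap"],4))
    if np.linalg.norm(w)>25: print("abort"); break
sleep(1.2)
s=wcam("up"); p,d=camera("top"); cv2.imwrite("pics/up_top.png",p[...,::-1]); p2,d2=camera("scene"); cv2.imwrite("pics/up_scene.png",p2[...,::-1])
c=camera_params("top"); print(s["time_s"])
o=np.zeros((590,800,3),np.uint8); o[:330,:800]=cv2.resize(p[155:255,195:437],(800,330))[...,::-1]; o[335:585,:400]=cv2.resize(cv2.imread("pics/up.png"),(400,250)); o[335:585,400:800]=cv2.resize(p2[150:310,220:476],(400,250))[...,::-1]
cv2.imwrite("pics/up_all.png",o)
```

```text
gap 0.015995903766159034 [-1.2835 -0.0858  4.8835]
4 [-0.2901  0.341  -0.2957] 21.33 0.0157
8 [ 0.6224  0.2166 -0.7122] 21.89 0.0159
12 [ 0.7627  0.2936 -1.1472] 22.45 0.0157
16 [ 0.2448  0.3266 -0.9329] 23.01 0.0156
20 [ 0.1966  0.3026 -0.8735] 23.57 0.0156
24 [ 0.388   0.082  -1.1514] 24.12 0.0161
28 [ 0.6544  0.6884 -0.9838] 24.68 0.0159
32 [-0.1605  0.7898 -0.4594] 25.24 0.016
36 [-1.2692 -0.1625 -0.6719] 25.8 0.0164
39 [-1.8329  0.7798  0.9415] 26.26 0.0159
27.4583
```

View pics/up_all.png

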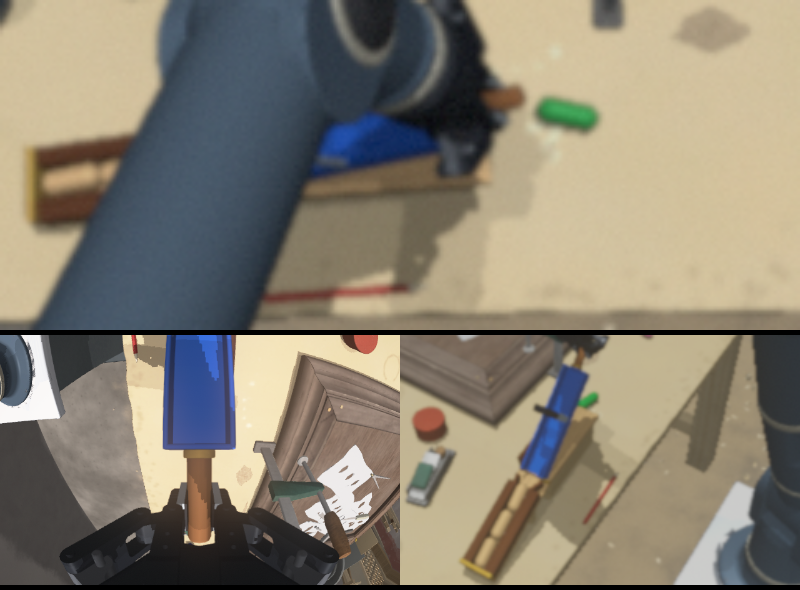

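Run:
```python
from h import *
B=np.column_stack([EX,EY,EZ]); f0=sense()["wrist_force"]
for t in (32,24,16,8,3):
    move_l(*tip(t,dz=.0005),feed=.06)
print("touch",move_l(*tip(0,dz=0),feed=.03)); s=sense(); print((s["wrist_force"]-f0)@B,s["position"]-tip(0)[0])
command_gripper(.085); s=sense(); print(s["finger_gap"])
move_l(tip(0,back=.12)[0],feed=.12)
move_l(rail(-.23,.001,.30),dn(A-np.pi/2),feed=.2)
movep(rail(-.15,.001,.32),dn(A)); 
s=wcam("end"); P,m=cloud("end"); q=(P-O)@B; img=np.load("pics/end.npz")["p"].astype(int)
blue=(img[...,2]>img[...,0]+40)&m&(q[...,2]>.103)&(q[...,2]<.12)
for lo,hi in((-.21,-.17),(-.17,-.13),(-.1,-.06),(-.06,-.01)):
    k=blue&(q[...,0]>lo)&(q[...,0]<hi); print(lo,k.sum(),np.percentile(q[k][:,1],[1,99]),np.median(q[k][:,2]))
print(np.percentile(q[blue][:,0],[.5,99.5]))
# height profile along groove centre: dowel tops ride 24 mm over the floor
x=q[...,0]
for c in range(-220,205,10):
    k=m&(abs(x-c/1000)<.003)&(abs(q[...,1]+.004)<.004)
    if k.any(): print(c,round(float(np.median(q[k][:,2]))*1000), round((79-max(c,0)*np.tan(np.radians(19)))),end=" | ")
print(s["time_s"],s["wrist_force"])
```

```text
touch False
[4.85   0.5511 2.1599] [-0.      0.0003  0.0002]
0.08501994169699069
-0.21 289 [-0.0232  0.026 ] 0.11181208127356945
-0.17 288 [-0.0233  0.0258] 0.11197872204318646
-0.1 283 [-0.0235  0.026 ] 0.1118844610773917
-0.06 370 [-0.0233  0.0265] 0.11190347941855522
[-0.2213 -0.0039]
-220 365 79 | -210 371 79 | -200 360 79 | -190 330 79 | -180 87 79 | -170 87 79 | -160 87 79 | -150 87 79 | -140 87 79 | -130 162 79 | -120 165 79 | -110 329 79 | -100 360 79 | -90 371 79 | -80 365 79 | -70 87 79 | -60 88 79 | -50 87 79 | -40 87 79 | -30 87 79 | -20 87 79 | -10 87 79 | 0 80 79 | 10 77 76 | 20 74 72 | 30 81 69 | 40 91 65 | 50 89 62 | 60 85 58 | 70 82 55 | 80 78 51 | 90 70 48 | 100 72 45 | 110 68 41 | 120 65 38 | 130 62 34 | 140 58 31 | 150 52 27 | 160 51 24 | 170 47 20 | 180 44 17 | 190 41 14 | 200 36 10 | 35.4 [0.0638 1.1556 0.4888]
```

```bash
python3 -c "
from rig import *
print(finish_job())"
```

```text
the job is handed in; nothing more can be done
None
```

The job is handed in at about 35 s of the 64 s: all three dowels lie single file in the groove, and the empty tray is flat on the landing against the guide rail and about 2 mm short of the lip, with the gripper clear of everything.

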